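# Key the knurled collar home on the sprung fixture and hold it

### The arm

A 6-joint arm with a two-finger parallel gripper is mounted at the origin on a cart in front of the work surface, level with it; the furniture and walls round the work are solid. World frame = base frame: x ahead of the robot, y to its left, z up, the work surface at z = 0. Lengths are in m, angles in degrees, forces in N, time in s.
With the tool pointing down it reaches from about 0.275 to 0.75 m from the base axis. Payload 10.2 kg.
Tool frame: the origin (TCP) lies at the very end of the fingers, on their centre line; the grasp point (between the pads) lies 19 mm behind it (grip_depth is the distance from the TCP to the grasp point, in m); z points along the fingers, x is the direction in which the jaws open and shut, and the axes are right-handed (so a half turn about z gives the same grasp; the last joint's range is limited). The gripper opens to 85 mm and grips with 20 to 120 N. Pads are 22 mm wide; open, the fingers measure 114 mm over their backs; the gripper's body (76 mm by 85 mm) begins 54 mm behind the grasp point. The pads swing forward as they close: fully open they stand 13 mm farther back than shut.
Start: joints at [55.554, 17.928, 85.812, -0, 76.261, -12.8], TCP at [0.194, 0.488, 0.231] pointing down, gripper open.
Joint ranges: [-168.41, 168.41], [-55.51, 124.54], [10.69, 146.95], [-70.63, 250.63], [1, 178], [-165.06, 165.06]. Speed limits (degrees/s): [136.94, 136.94, 172.46, 180, 180, 180].

### API

Orientations are given as [roll, pitch, yaw] about the fixed x, y, z axes, in that order (R = Rz(yaw) Ry(pitch) Rx(roll)).
In Python, from plant import * gives the robot as it stands.
- The arm moves only by the tool jog_arm, never from a script. Its argument "motion" is a list of rows, each an object of numbers: "dx", "dy", "dz": the shift along the world's x, y, z as a fraction of full scale; "wx", "wy", "wz": the turn, a rotation vector about the world's x, y, z as a fraction of full scale; "jaw": the closure, from -1 (fully open) to 1 (shut), so that 0 is half open. In form: [{"dx": .., "dy": .., "dz": .., "wx": .., "wy": .., "wz": .., "jaw": ..}, ...]. A call has 1 to 10 rows; each row shifts and turns the commanded pose from where the row before left it; what a row does not reach is not made up. Full scale, the value 1, is 30 mm for a shift and 4 degrees for a turn. A row lasts 1/8 s, in which the tool goes at most 62.5 mm and 10.7 degrees, less where a joint would pass 70% of its speed; a pose out of reach is approached as far as the arm can. A call with a number of a shift or a turn outside -1 to 1 is refused whole. A call with a gripper value outside its range is refused whole. The fingers move at their own pace and stop on an object; the grip force is fixed at half the most. Time passes only in rows, so rows that do not move let the fingers close. It gives the time, the measured TCP pose, the force and the opening at its end, in the units of the state.
- state(): the state, without advancing time (a new reading comes with each control period).
- read_camera(name): name is "scene" or "side" or "wrist"; returns a dict with "img" (384x512x3 uint8, red, green, blue), "depth" (384x512 float32, m along the optical axis (not along the pixel's ray), 0 where there is no reading), "camera_matrix" (3x3 intrinsics, pixels), "k1" (the pictures are not rectified: a ray, as slopes to the right and down, at radius r is drawn at 1 + k1 r^2 times it, then the intrinsics apply), "R" (3x3) and "t" (3): a world point X has camera coordinates R X + t. Camera axes: x right, y down, z forward; pixel columns grow to the right and rows downward; lengths in m; the calibration is good to about 2 mm. A picture is of the moment at which its call begins.
- finish_job(): hands the job in, once; it reports no verdict.
The state is a dict: "time": time; "q": joint angles; "qd": joint speeds; "tau": joint torques, N m; "tool_pos": TCP position; "tool_rot": TCP orientation; "contact_force": force on the tool from outside, world axes, zero at the start; "ft_torque": the same for the moment, N m; "width": finger opening in m.
Only numpy, scipy, OpenCV 4.12 (cv2) and the standard library are available. Lean on these libraries where they do the work, as an engineer would, in place of code of your own. Each camera call takes 0.05 s, during which the arm holds its last target.

### The job

Fit the knurled guide collar, flange down, over the spigot of the setting fixture and turn it until the keyways hidden in its underside drop over the spigot's pins. Then push it straight down against the spring until it is fully home, and finish while still holding it there with the gripper: do not let go. Leave the loose housing and the two clamp blocks where they are.

Things in the scene. Friction and masses are not known exactly. Their poses are not given: they have to be found in the camera images.
- collar: loose steel guide collar, 180 g give or take a third, standing on the bench: round flange 64 mm diameter, 16 mm high, above it a knurled round grip (see collar_grip); bore 22.4 mm right through. In its underside, hidden, three keyways 120 degrees apart, 9.5 mm wide, 16 mm deep, from the bore to 20.5 mm radius. Origin: centre of the underside; z up the axis; one keyway along +x
- collar_grip (a point): point on the collar's axis 31 mm above its underside: middle of the knurled grip, 46 mm in diameter, from 16 mm (top of the flange) to 46 mm (top of the collar) above the underside; axes as the collar's
- fixture: setting fixture, fixed to the bench: round aluminium base plate 100 mm in diameter and 12 mm thick, an upright spigot in its middle. Origin: underside of the plate, on the spigot's axis; z up, x and y between its four screws. Height of the collar's underside over this origin: 36 mm resting on the pins, 30 mm keyed over them and lying on the sprung ring, 22 mm fully home on a fixed stop
- spigot_tip (a point): top of the spigot, on its axis, 70 mm above the bench; the spigot is 20 mm in diameter, tapering from 58 mm up to 8 mm diameter at the tip
- spigot_pins (a point): point on the spigot's axis 33 mm above the bench, level with three round pins 6 mm thick, 120 degrees apart, reaching 19 mm from the axis. Their angle is not tied to any listed axis and differs each time: find it by turning the collar under a light push, at most 120 degrees one way (regrasp if need be). The keyways start to drop some 12 degrees either side of true, and pass freely within 5
- spring_top (a point): centre of the top of the sprung steel ring round the spigot, 62 mm outer diameter; 30 mm above the bench when free, 22 mm when the collar is home. The spring pushes up with about 3 N when free and 10 N at home and lifts the collar again if it is let go
- housing: bystander, on the 5 mm cardboard mat: loose cast aluminium housing half, a shallow open tray 60 x 110 x 28 mm; origin at the centre of its underside, long side along its y axis
- block_a: bystander: loose dark clamp block with a small steel jaw, 24 x 60 x 29 mm, on the right; origin at the centre of its underside, long side along its y axis
- block_b: bystander: loose dark clamp block with a small steel jaw, 24 x 63 x 28 mm, on the 5 mm cardboard mat on the left; origin at the centre of its underside, long side along its y axis
Mind the look-alikes: they are no part of the job. There is more than one size of the fixture; the job needs the larger.

How it is judged (in metres and radians):
On the way, in this order (a step that is already met when the one before it is completed fails the run):
1. the collar is over the spigot (horizontal distance between collar and fixture below 0.006 m and z of collar in the frame of fixture below 0.068 m and angle between collar's own z axis and vertical below 0.3 rad), for 0.02 s.
2. its keyways have dropped over the pins (horizontal distance between collar and fixture below 0.004 m and z of collar in the frame of fixture below 0.032 m and angle between collar's own z axis and vertical below 0.1 rad), for 0.1 s.
At the end, for the whole second after the job is handed in: The collar stands upright (within 0.06 rad) on the spigot's axis (within 3 mm), its underside no more than 23.8 mm above the fixture's underside (fully home is 22 mm), at rest, with the gripper's fingers still on it (more than 2 N) and holding it down against the spring (z of collar in the frame of fixture between 0.019 and 0.0238 m and horizontal distance between collar and fixture below 0.003 m and angle between collar's own z axis and vertical below 0.06 rad and contact force between the fingers and collar above 2 N and linear speed of collar below 0.02 m/s); the arm keeps its last pose, push and grip.
It fails at once if the housing or a clamp block is shifted by more than 20 mm (distance of any of housing, block_a, block_b from where it was at the start of the episode above 0.02 m).
It also fails if it takes over 45 s, if anything falls off the work surface, if the arm or the gripper's body presses on something with over 40 N, if the wrist force passes 120 N, or if a joint passes its speed limit or range.

## Working session

There is one attempt and no reset: what is moved stays moved. The work goes in short steps, Python scripts to look and compute and a tool call to move; the robot and the scene stay as the last step left them, time stands still between calls to the robot, and variables do not carry over. Pictures are saved under pics/ and viewed, and the job is handed in when it is done.

Besides the shell and the picture viewer there is one more tool, called after "Call:" by a JSON object that holds its "name" and its "arguments", one argument or row to a line. jog_arm: Moves the arm, as the interface text tells. Shift numbers are shares of 30 mm and turn numbers shares of 4 degrees, none past 1 either way. Its arguments: {"type":"object","properties":{"motion":{"type":"array"}},"required":["motion"]}

```bash
ls; mkdir -p pics; cat > h.py <<'E'
from plant import *
import numpy as np, cv2
def grab(n,tag):
    c=read_camera(n); cv2.imwrite(f'pics/{tag}.png',c['img'][:,:,::-1]); np.savez(f'{tag}.npz',**c); return c
def cloud(c):
    K=np.array(c['camera_matrix']);k1=float(c['k1']);D=c['depth'];h,w=D.shape
    u,v=np.meshgrid(np.arange(w),np.arange(h))
    p=np.stack([u,v],-1).reshape(-1,1,2).astype(float)
    s=cv2.undistortPoints(p,K,np.array([k1,0,0,0,0.])).reshape(h,w,2)
    P=np.concatenate([s*D[...,None],D[...,None]],-1)
    return (P-np.array(c['t']))@np.array(c['R'])
E
python3 - <<'E'
from h import *
print(state())
for n in('scene','side','wrist'):
    c=grab(n,n+'0'); print(n,c['k1'],c['camera_matrix'],-np.array(c['R']).T@c['t'])
E
```

```text
pics
{'time': 0.0, 'q': array([ 5.55536942e+01,  1.79596921e+01,  8.58539243e+01, -1.00960892e-04,
        7.62620452e+01, -1.27987783e+01]), 'qd': array([-0.03434393,  0.07880661, -0.09047227,  0.00395785,  0.0489938 ,
       -0.02586596]), 'tau': array([ 1.77437381e-03, -4.12266755e+01, -2.59744298e+01, -5.48268997e-05,
        4.08675929e-03, -4.66147483e-06]), 'tool_pos': array([0.1935209 , 0.48775006, 0.23073343]), 'tool_rot': array([-1.79983334e+02,  7.38035198e-02,  6.83525073e+01]), 'contact_force': array([ 0.24059194, -0.11598267, -0.41973092]), 'ft_torque': array([ 0.01332646, -0.03815189,  0.04772689]), 'width': 0.08548594655977777}
scene -0.16260860713721095 [[467.11834416   0.         260.2621601 ]
 [  0.         467.11834416 185.7484925 ]
 [  0.           0.           1.        ]] [ 0.06256301 -0.59512423  0.52972404]
side -0.010621313935055797 [[409.05599938   0.         260.39888236]
 [  0.         409.05599938 186.98858025]
 [  0.           0.           1.        ]] [ 0.5083048  -0.45184844  0.63615346]
wrist -0.03834737402418995 [[330.0468598    0.         256.98232878]
 [  0.         330.0468598  193.46564687]
 [  0.           0.           1.        ]] [0.12400589 0.51495031 0.37331204]
```

View pics/scene0.png

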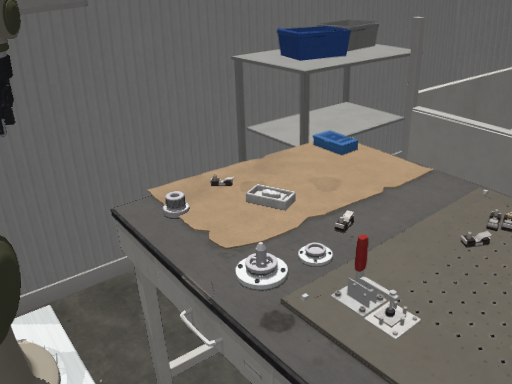

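View pics/side0.png

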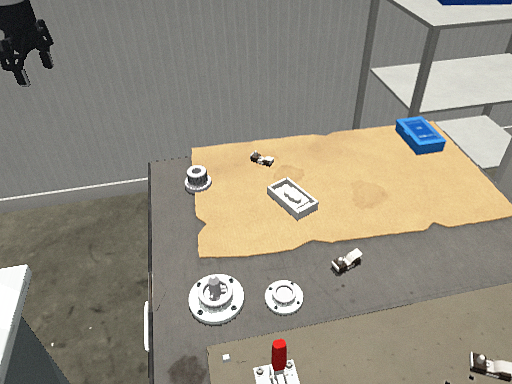

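View pics/wrist0.png

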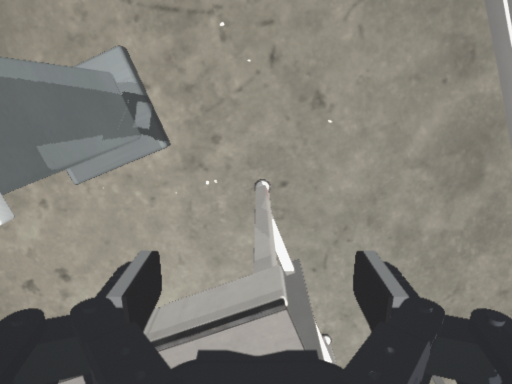

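The side view shows the collar at about (197,178), the large fixture at (215,295) and the small look-alike at (285,297). The housing is at (293,198) and the blocks at (262,158) and (347,261). Next I'll measure the positions.

```bash
cat > m.py <<'E'
from h import *
from scipy.optimize import least_squares
def circ(P):
    f=lambda p:np.hypot(P[:,0]-p[0],P[:,1]-p[1])-p[2]
    r=least_squares(f,[*P[:,:2].mean(0),.03],loss='soft_l1',f_scale=.001);return r.x
for n in('scene','side'):
    c=dict(np.load(n+'0.npz'));X=cloud(c);np.set_printoptions(precision=4,suppress=True)
    boxes={'scene':dict(col=(155,185,195,222),fix=(230,235,295,290)),'side':dict(col=(180,160,216,196),fix=(184,270,248,325))}[n]
    for k,(a,b,d,e) in boxes.items():
        P=X[b:e,a:d].reshape(-1,3); D=c['depth'][b:e,a:d].ravel();P=P[D>0]
        z=P[:,2];h,ed=np.histogram(z,np.arange(-.02,.09,.004));print(n,k,dict(zip(np.round(ed[:-1]*1000),h)))
        for lo,hi in [(.008,.016),(.013,.019),(.042,.05),(.06,.075),(.026,.034)]:
            Q=P[(z>lo)&(z<hi)]
            if len(Q)>8: print(lo,hi,len(Q),Q.min(0),Q.max(0),(Q.min(0)+Q.max(0))/2,circ(Q))
E
python3 m.py
python3 - <<'E'
import cv2
a=cv2.imread('pics/scene0.png')[180:300,150:350];b=cv2.imread('pics/side0.png')[140:330,170:370]
cv2.imwrite('pics/z1.png',cv2.resize(a,None,fx=4,fy=4,interpolation=2));cv2.imwrite('pics/z2.png',cv2.resize(b,None,fx=3,fy=3,interpolation=2))
E
```

```text
scene col {np.float64(-20.0): np.int64(0), np.float64(-16.0): np.int64(0), np.float64(-12.0): np.int64(0), np.float64(-8.0): np.int64(0), np.float64(-4.0): np.int64(50), np.float64(0.0): np.int64(225), np.float64(4.0): np.int64(628), np.float64(8.0): np.int64(87), np.float64(12.0): np.int64(50), np.float64(16.0): np.int64(97), np.float64(20.0): np.int64(28), np.float64(24.0): np.int64(26), np.float64(28.0): np.int64(32), np.float64(32.0): np.int64(31), np.float64(36.0): np.int64(33), np.float64(40.0): np.int64(49), np.float64(44.0): np.int64(103), np.float64(48.0): np.int64(21), np.float64(52.0): np.int64(0), np.float64(56.0): np.int64(0), np.float64(60.0): np.int64(0), np.float64(64.0): np.int64(0), np.float64(68.0): np.int64(0), np.float64(72.0): np.int64(0), np.float64(76.0): np.int64(0), np.float64(80.0): np.int64(0), np.float64(84.0): np.int64(0)}
0.008 0.016 137 [0.4732 0.2443 0.008 ] [0.6035 0.4673 0.016 ] [0.5384 0.3558 0.012 ] [0.5317 0.3607 0.0744]
0.013 0.019 130 [0.4732 0.2906 0.013 ] [0.5356 0.3489 0.019 ] [0.5044 0.3197 0.016 ] [0.5051 0.3219 0.0281]
0.042 0.05 148 [0.4
[... 3700 characters left out ...]
72.0): np.int64(0), np.float64(76.0): np.int64(0), np.float64(80.0): np.int64(0), np.float64(84.0): np.int64(0)}
0.008 0.016 1172 [ 0.4599 -0.0609  0.0081] [0.5594 0.0381 0.016 ] [ 0.5097 -0.0114  0.012 ] [ 0.51   -0.0079  0.0425]
0.013 0.019 304 [ 0.4624 -0.0583  0.013 ] [0.5588 0.0369 0.0188] [ 0.5106 -0.0107  0.0159] [ 0.5099 -0.0091  0.0413]
0.042 0.05 27 [ 0.5005 -0.0207  0.0421] [ 0.518  -0.0124  0.0494] [ 0.5092 -0.0165  0.0458] [ 0.5098 -0.0109  0.0092]
0.06 0.075 76 [ 0.5019 -0.0201  0.0602] [ 0.518  -0.0063  0.0714] [ 0.51   -0.0132  0.0658] [ 0.5099 -0.0125  0.0053]
0.026 0.034 433 [ 0.4795 -0.0421  0.026 ] [0.5402 0.0181 0.034 ] [ 0.5098 -0.012   0.03  ] [ 0.5096 -0.011   0.0266]
```

View pics/z1.png

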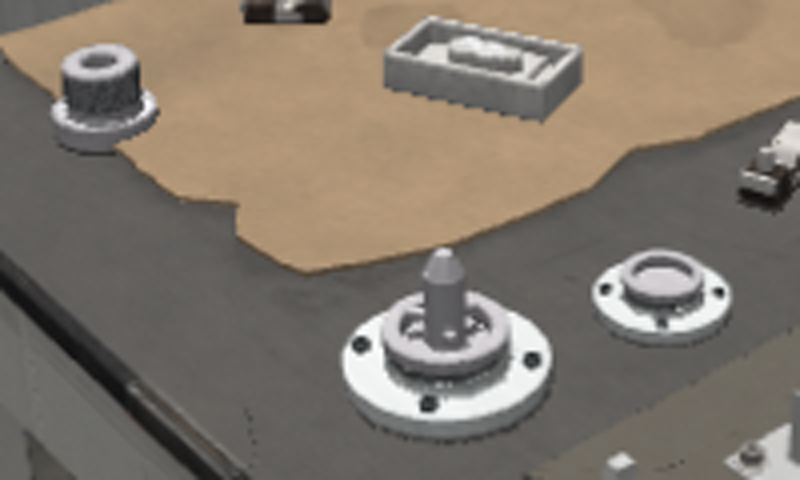

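View pics/z2.png

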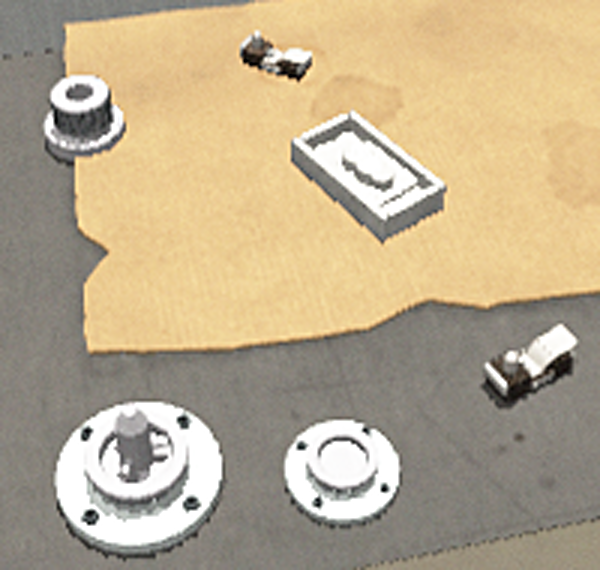

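Call:
{"name": "jog_arm", "arguments": {
  "motion": [
    {"dx":1,"dy":-0.56},
    {"dx":1,"dy":-0.56},
    {"dx":1,"dy":-0.56},
    {"dx":1,"dy":-0.56},
    {"dx":1,"dy":-0.56},
    {"dx":1,"dy":-0.56},
    {"dx":1,"dy":-0.56},
    {"dx":1,"dy":-0.56},
    {"dx":1,"dy":-0.56},
    {"dx":0.5,"dy":-0.56}
  ]
}}

```text
schema error: expected keys dx, dy, dz, wx, wy, wz, jaw
```

```bash
cat >> h.py <<'E'
from scipy.optimize import least_squares
np.set_printoptions(precision=4,suppress=True)
def circ(P,r0=.03):
    f=lambda p:np.hypot(P[:,0]-p[0],P[:,1]-p[1])-p[2]
    return least_squares(f,[*P[:,:2].mean(0),r0],loss='soft_l1',f_scale=.001).x
E
python3 - <<'E'
from h import *
s=state();print(s['time'],s['tool_pos'],s['tool_rot'])
c=grab('wrist','wrist1');X=cloud(c).reshape(-1,3);ok=c['depth'].ravel()>0
P=X[ok];m=np.hypot(P[:,0]-.507,P[:,1]-.32)<.05;P=P[m]
for lo,hi in [(.013,.019),(.042,.05)]:
    Q=P[(P[:,2]>lo)&(P[:,2]<hi)];print(len(Q),(Q.min(0)+Q.max(0))/2,np.ptp(Q,0),np.median(Q[:,2]))
E
```

```text
0.15 [0.1936 0.4878 0.2309] [-179.9868    0.0558   68.3542]Traceback (most recent call last):
  File "<stdin>", line 6, in <module>
    return umr_minimum(a, axis, None, out, keepdims, initial, where)
ValueError: zero-size array to reduction operation minimum which has no identity
```

View pics/wrist1.png

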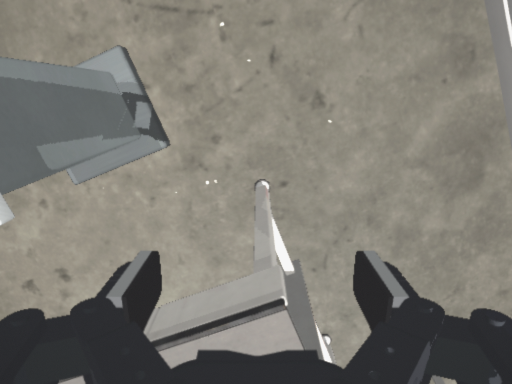

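The call was refused because every key is required, so nothing moved. I'll resend it with full rows.

Call:
{"name": "jog_arm", "arguments": {
  "motion": [
    {"dx":1,"dy":-0.56,"dz":0,"wx":0,"wy":0,"wz":0,"jaw":-1},
    {"dx":1,"dy":-0.56,"dz":0,"wx":0,"wy":0,"wz":0,"jaw":-1},
    {"dx":1,"dy":-0.56,"dz":0,"wx":0,"wy":0,"wz":0,"jaw":-1},
    {"dx":1,"dy":-0.56,"dz":0,"wx":0,"wy":0,"wz":0,"jaw":-1},
    {"dx":1,"dy":-0.56,"dz":0,"wx":0,"wy":0,"wz":0,"jaw":-1},
    {"dx":1,"dy":-0.56,"dz":0,"wx":0,"wy":0,"wz":0,"jaw":-1},
    {"dx":1,"dy":-0.56,"dz":0,"wx":0,"wy":0,"wz":0,"jaw":-1},
    {"dx":1,"dy":-0.56,"dz":0,"wx":0,"wy":0,"wz":0,"jaw":-1},
    {"dx":1,"dy":-0.56,"dz":0,"wx":0,"wy":0,"wz":0,"jaw":-1},
    {"dx":0.5,"dy":-0.56,"dz":0,"wx":0,"wy":0,"wz":0,"jaw":-1}
  ]
}}

```text
time: 1.45
tool_pos: [0.4798, 0.3191, 0.2308]
tool_rot: [-180.0, 0.0, 68.3]
contact_force: [0.6, -0.4, 0.4]
width: 0.0855
```

```bash
cat > w.py <<'E'
from h import *
import sys
tag=sys.argv[1]
s=state();print(s['time'],s['tool_pos'],s['tool_rot'])
c=grab('wrist',tag);X=cloud(c).reshape(-1,3);ok=c['depth'].ravel()>0
P=X[ok];m=np.hypot(P[:,0]-.507,P[:,1]-.32)<.05;P=P[m]
for lo,hi in [(.013,.019),(.042,.05)]:
    Q=P[(P[:,2]>lo)&(P[:,2]<hi)]
    if len(Q)>9:print(len(Q),(Q.min(0)+Q.max(0))/2,np.ptp(Q,0),np.median(Q[:,2]))
E
python3 w.py wrist2
```

```text
1.45 [0.4798 0.3191 0.2308] [-179.9746    0.0269   68.3094]
799 [0.505  0.3219 0.0159] [0.0595 0.063  0.0058] 0.015766326605465553
1144 [0.5068 0.322  0.0451] [0.0458 0.0462 0.0059] 0.04568711026392552
```

View pics/wrist2.png

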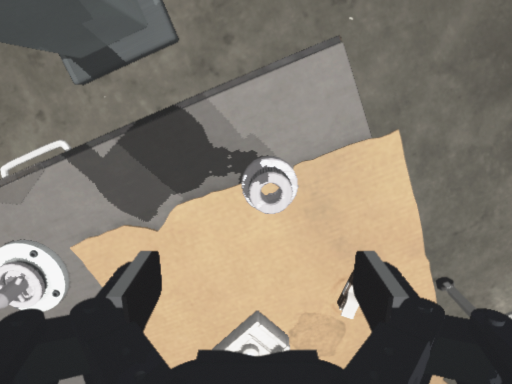

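The wrist view shows the collar at about (270,187) with clear room for the fingers. I'll descend over it.

Call:
{"name": "jog_arm", "arguments": {
  "motion": [
    {"dx":0.9,"dy":0.05,"dz":-0.8,"wx":0,"wy":0,"wz":0,"jaw":-1},
    {"dx":0,"dy":0,"dz":-1,"wx":0,"wy":0,"wz":0,"jaw":-1},
    {"dx":0,"dy":0,"dz":-1,"wx":0,"wy":0,"wz":0,"jaw":-1},
    {"dx":0,"dy":0,"dz":-1,"wx":0,"wy":0,"wz":0,"jaw":-1},
    {"dx":0,"dy":0,"dz":-1,"wx":0,"wy":0,"wz":0,"jaw":-1},
    {"dx":0,"dy":0,"dz":-1,"wx":0,"wy":0,"wz":0,"jaw":-1},
    {"dx":0,"dy":0,"dz":-0.8,"wx":0,"wy":0,"wz":0,"jaw":-1},
    {"dx":0,"dy":0,"dz":-0.4,"wx":0,"wy":0,"wz":0,"jaw":-1}
  ]
}}

```text
time: 2.5
tool_pos: [0.5049, 0.3215, 0.02]
tool_rot: [-179.9, 0.1, 68.4]
contact_force: [0.4, 0.5, 1.2]
width: 0.0854
```

```bash
python3 w.py wrist3; python3 -c "
from h import *
grab('scene','scene3');grab('side','side3')
a=cv2.imread('pics/scene3.png')[150:300,100:360];b=cv2.imread('pics/wrist3.png')
cv2.imwrite('pics/z3.png',cv2.resize(a,None,fx=3,fy=3,interpolation=2))"
```

```text
2.5 [0.5049 0.3215 0.02  ] [-179.9172    0.0737   68.3633]
3875 [0.5024 0.3223 0.016 ] [0.0542 0.0633 0.006 ] 0.01577600836560789
7817 [0.5031 0.3234 0.046 ] [0.0555 0.0927 0.008 ] 0.04570340319830693
```

View pics/z3.png

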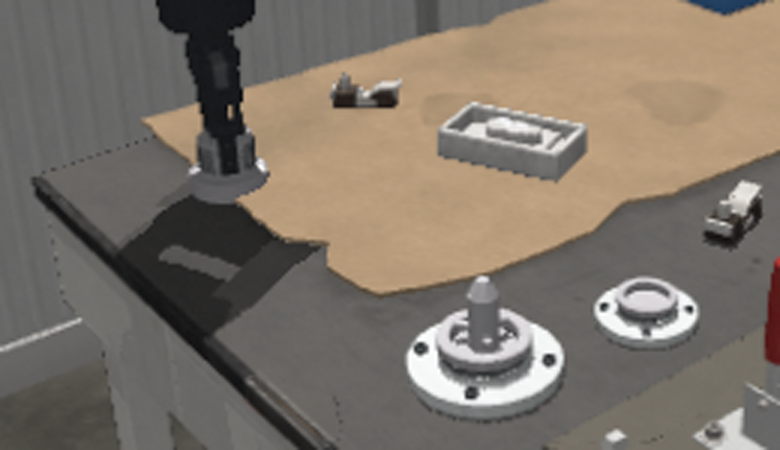

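View pics/wrist3.png

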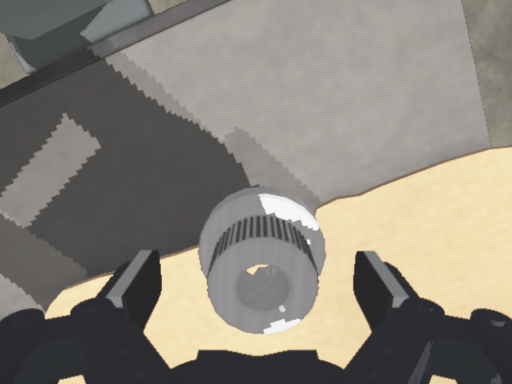

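```bash
python3 - <<'E'
from h import *
c=dict(np.load('wrist3.npz'));X=cloud(c);ok=(c['depth']>0)&(abs(X[...,2]-.0457)<.0025)
m=np.zeros(ok.shape,bool);m[215:340,195:330]=True
mm=(ok&m).astype(np.uint8)
n,l,st,ce=cv2.connectedComponentsWithStats(mm);k=1+np.argmax(st[1:,4]);print(st[k])
P=X[l==k];print((P.min(0)+P.max(0))/2,np.ptp(P,0))
cs,_=cv2.findContours((l==k).astype(np.uint8),cv2.RETR_CCOMP,cv2.CHAIN_APPROX_NONE)
for q in cs:
    if len(q)>40:
        q=q[:,0];Q=X[q[:,1],q[:,0]];print(len(q),circ(Q))
R=np.array(c['R']);print('cam',-R.T@c['t'])
s=state();from scipy.spatial.transform import Rotation as Ro
T=Ro.from_euler('xyz',s['tool_rot'],degrees=True).as_matrix();print('toolframe', T.T@(np.array([*circ(P)[:2],0.02])-s['tool_pos']))
E
```

```text
[ 207  235  111  100 6599]
[0.5072 0.3225 0.0456] [0.0472 0.046  0.0048]
338 [0.5067 0.3225 0.0224]
154 [0.5069 0.3225 0.011 ]
cam [0.4356 0.3486 0.1626]
toolframe [ 0.0012 -0.0002  0.0015]
```

Call:
{"name": "jog_arm", "arguments": {
  "motion": [
    {"dx":0.06,"dy":0.03,"dz":-0.03,"wx":0,"wy":0,"wz":0,"jaw":-1},
    {"dx":0,"dy":0,"dz":0,"wx":0,"wy":0,"wz":0,"jaw":1},
    {"dx":0,"dy":0,"dz":0,"wx":0,"wy":0,"wz":0,"jaw":1},
    {"dx":0,"dy":0,"dz":0,"wx":0,"wy":0,"wz":0,"jaw":1},
    {"dx":0,"dy":0,"dz":0,"wx":0,"wy":0,"wz":0,"jaw":1},
    {"dx":0,"dy":0,"dz":0,"wx":0,"wy":0,"wz":0,"jaw":1}
  ]
}}

```text
time: 3.4
tool_pos: [0.5078, 0.3225, 0.0211]
tool_rot: [179.9, -0.0, 68.4]
contact_force: [-0.3, -0.9, 5.2]
width: 0.044
```

```bash
python3 w.py wrist4
```

```text
3.4 [0.5078 0.3225 0.0211] [179.948   -0.0475  68.3551]
3116 [0.4973 0.3248 0.016 ] [0.0438 0.0575 0.006 ] 0.01579842085121765
7595 [0.5071 0.3248 0.046 ] [0.0467 0.066  0.008 ] 0.04570686893685547
```

View pics/wrist4.png

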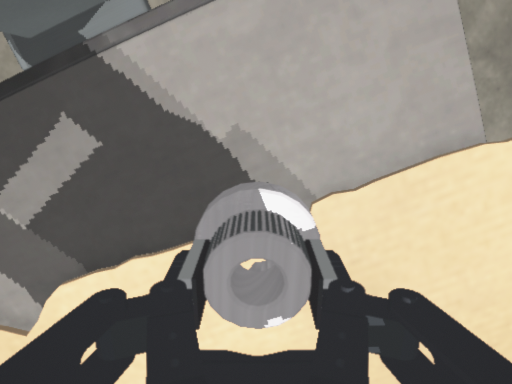

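The collar is gripped: the opening is 44 mm and the ring is centred between the pads. Lifting now.

Call:
{"name": "jog_arm", "arguments": {
  "motion": [
    {"dx":0,"dy":0,"dz":0.5,"wx":0,"wy":0,"wz":0,"jaw":1},
    {"dx":0,"dy":0,"dz":1,"wx":0,"wy":0,"wz":0,"jaw":1},
    {"dx":0,"dy":0,"dz":1,"wx":0,"wy":0,"wz":0,"jaw":1},
    {"dx":0,"dy":0,"dz":1,"wx":0,"wy":0,"wz":0,"jaw":1},
    {"dx":0,"dy":-0.5,"dz":0.7,"wx":0,"wy":0,"wz":0,"jaw":1},
    {"dx":0,"dy":-1,"dz":0,"wx":0,"wy":0,"wz":0,"jaw":1},
    {"dx":0,"dy":-1,"dz":0,"wx":0,"wy":0,"wz":0,"jaw":1},
    {"dx":0,"dy":-1,"dz":0,"wx":0,"wy":0,"wz":0,"jaw":1},
    {"dx":0,"dy":-1,"dz":0,"wx":0,"wy":0,"wz":0,"jaw":1},
    {"dx":0,"dy":-1,"dz":0,"wx":0,"wy":0,"wz":0,"jaw":1}
  ]
}}

```text
time: 4.7
tool_pos: [0.5073, 0.1564, 0.1471]
tool_rot: [180.0, -0.0, 68.4]
contact_force: [0.1, 0.2, -1.6]
width: 0.0438
```

Call:
{"name": "jog_arm", "arguments": {
  "motion": [
    {"dx":0,"dy":-1,"dz":0,"wx":0,"wy":0,"wz":0,"jaw":1},
    {"dx":0,"dy":-1,"dz":0,"wx":0,"wy":0,"wz":0,"jaw":1},
    {"dx":0,"dy":-1,"dz":0,"wx":0,"wy":0,"wz":0,"jaw":1},
    {"dx":0,"dy":-0.5,"dz":0,"wx":0,"wy":0,"wz":0,"jaw":1},
    {"dx":0,"dy":0,"dz":0,"wx":0,"wy":0,"wz":0,"jaw":1}
  ]
}}

```text
time: 5.32
tool_pos: [0.5075, 0.0521, 0.1467]
tool_rot: [180.0, -0.0, 68.3]
contact_force: [-0.7, -0.1, -0.5]
width: 0.0434
```

```bash
python3 w.py wrist5; python3 -c "
from h import *
grab('scene','scene5');grab('side','side5');s=state();print(s['width'],s['contact_force'])"
```

```text
5.325 [0.5075 0.0521 0.1467] [179.9901  -0.0134  68.2832]
0.04373356950689564 [ 0.3688 -0.1987 -1.2203]
```

View pics/wrist5.png

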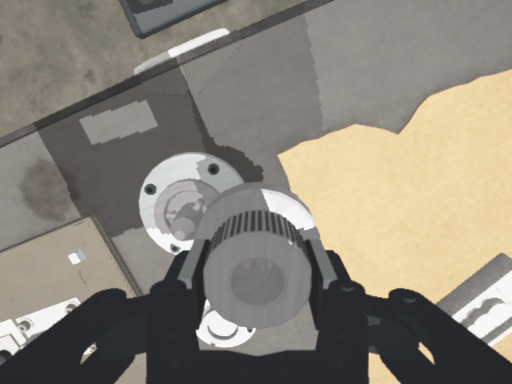

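View pics/scene5.png

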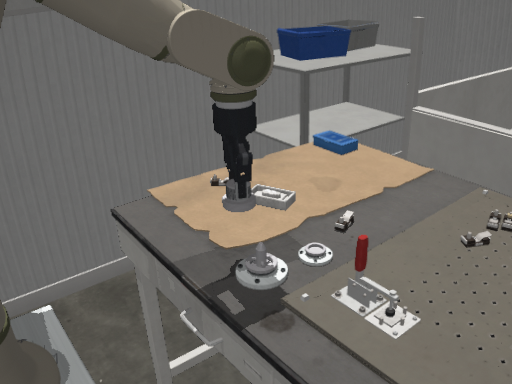

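View pics/side5.png

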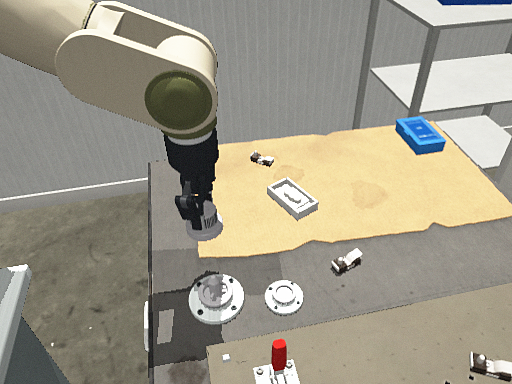

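The collar is held level. In the wrist view the fixture's spigot tip is at about (183,228) and the collar's bore is at (258,282). I'll measure both in that one frame, and cross-check with the other cameras.

```bash
python3 - <<'E'
from h import *
from scipy.spatial.transform import Rotation as Ro
s=state();tp=s['tool_pos'];print(tp)
for n in('wrist','scene','side'):
    c=dict(np.load(n+'5.npz'));X=cloud(c);d=c['depth']>0
    near=d&(np.hypot(X[...,0]-.508,X[...,1]+.012)<.058)
    for nm,lo,hi,r in [('tip',.060,.0735,.012),('ring',.027,.034,.034),('plate',.009,.0145,.055)]:
        Q=X[near&(X[...,2]>lo)&(X[...,2]<hi)&(np.hypot(X[...,0]-.508,X[...,1]+.012)<r)]
        if len(Q)>8: print(n,nm,len(Q),(Q.min(0)+Q.max(0))/2,np.ptp(Q,0),'cent',Q.mean(0),circ(Q,r))
    b=d&(np.hypot(X[...,0]-tp[0],X[...,1]-tp[1])<.04)
    z=X[b][:,2];h,e=np.histogram(z,np.arange(.1,.2,.004));print(n,h)
    if n=='wrist':
        zt=np.median(X[270:300,210:225][...,2]);print('zt',zt)
        ok=d&(abs(X[...,2]-.1717)<.003);m=np.zeros_like(ok);m[215:335,195:320]=1
        nn,l,st,ce=cv2.connectedComponentsWithStats((ok&m).astype(np.uint8));k=1+np.argmax(st[1:,4])
        cs,_=cv2.findContours((l==k).astype(np.uint8),cv2.RETR_CCOMP,cv2.CHAIN_APPROX_NONE)
        for q in cs:
            if len(q)>60: q=q[:,0];Q=X[q[:,1],q[:,0]];print('collar',len(q),circ(Q),Q[:,2].mean())
    else:
        Q=X[b&(X[...,2]>.122)&(X[...,2]<.1415)]
        if len(Q)>20: 
            print('flange',len(Q),circ(Q,.032),(Q.min(0)+Q.max(0))/2,np.ptp(Q,0))
            f=lambda p:np.hypot(Q[:,0]-p[0],Q[:,1]-p[1])-.032
            Q=Q[Q[:,2]<.138];print('fixedr',least_squares(f,[tp[0],tp[1]],loss='soft_l1',f_scale=.001).x,Q[:,2].min())
E
```

```text
[0.5074 0.0532 0.1465]
wrist tip 405 [ 0.5082 -0.0092  0.0657] [0.0178 0.0182 0.0114] cent [ 0.5066 -0.0073  0.0655] [ 0.5071 -0.0079  0.0053]
wrist ring 1372 [ 0.5064 -0.0099  0.0305] [0.0581 0.0608 0.0069] cent [ 0.4973 -0.0143  0.0299] [ 0.5082 -0.0094  0.0265]
wrist plate 3079 [ 0.5004 -0.0099  0.0117] [0.084  0.0982 0.0055] cent [ 0.4842 -0.0117  0.0118] [ 0.5104 -0.0105  0.0429]
wrist [   0    0    0    0    0    0   72  245  271  389 2868  357  476  634
  752  872  984 6292 1242  496  423  907  326  702]
zt 0.1714824347239101
collar 445 [0.5064 0.0518 0.0226] 0.17085553924246963
collar 144 [0.5067 0.0517 0.0111] 0.16984548034494137
scene tip 64 [ 0.5063 -0.0113  0.0661] [0.0161 0.015  0.0114] cent [ 0.505  -0.0128  0.0654] [ 0.5053 -0.0116  0.0052]
scene ring 281 [ 0.5061 -0.0098  0.0305] [0.0617 0.0626 0.007 ] cent [ 0.5025 -0.0156  0.0303] [ 0.5066 -0.0106  0.0265]
scene plate 690 [ 0.5069 -0.0096  0.0118] [0.1012 0.1022 0.0054] cent [ 0.4962 -0.0252  0.0121] [ 0.5084 -0.0087  0.0419]
scene [  0   0   0   0   0   0  10  57  66  63 186  38  34  44  43  54  47  73
  85  36  34  36  14  12]
flange 236 [0.5065 0.0527 0.0315] [0.5039 0.047  0.1335] [0.0622 0.0556 0.016 ]
fixedr [0.5068 0.0532] 0.12553043215182247
side tip 74 [ 0.5099 -0.0135  0.0666] [0.0161 0.0145 0.013 ] cent [ 0.5098 -0.0137  0.0657] [ 0.5097 -0.0127  0.005 ]
side ring 409 [ 0.5099 -0.0121  0.0304] [0.0608 0.0604 0.0068] cent [ 0.5098 -0.0159  0.0298] [ 0.5098 -0.011   0.0266]
side plate 1104 [ 0.5098 -0.0112  0.0117] [0.0996 0.0991 0.0055] cent [ 0.5096 -0.024   0.012 ] [ 0.5099 -0.0075  0.0424]
side [  0   0   0   0   0   0  16  54  61  87 250  21  37  32  50  54  61 167
  64  30  20  20  12  22]
flange 343 [0.5085 0.05   0.0294] [0.5085 0.0432 0.1333] [0.0633 0.0486 0.0164]
fixedr [0.5086 0.0525] 0.12513260472286697
```

Call:
{"name": "jog_arm", "arguments": {
  "motion": [
    {"dx":0.03,"dy":-1,"dz":0,"wx":0,"wy":0,"wz":0,"jaw":1},
    {"dx":0,"dy":-1,"dz":0,"wx":0,"wy":0,"wz":0,"jaw":1},
    {"dx":0,"dy":-0.1,"dz":-0.3,"wx":0,"wy":0,"wz":0,"jaw":1},
    {"dx":0,"dy":0,"dz":-0.5,"wx":0,"wy":0,"wz":0,"jaw":1},
    {"dx":0,"dy":0,"dz":-0.5,"wx":0,"wy":0,"wz":0,"jaw":1},
    {"dx":0,"dy":0,"dz":-0.4,"wx":0,"wy":0,"wz":0,"jaw":1},
    {"dx":0,"dy":0,"dz":0,"wx":0,"wy":0,"wz":0,"jaw":1}
  ]
}}

```text
time: 6.35
tool_pos: [0.5079, -0.0102, 0.0943]
tool_rot: [-179.9, 0.0, 68.4]
contact_force: [-0.0, 0.5, -2.2]
width: 0.0435
```

```bash
python3 -c "
from h import *
grab('scene','scene6');grab('side','side6');c=grab('wrist','wrist6');s=state();print(s['width'],s['contact_force'],s['tool_pos'])
a=cv2.imread('pics/scene6.png')[180:300,180:330];b=cv2.imread('pics/side6.png')[200:330,150:290]
cv2.imwrite('pics/z6.png',np.hstack([cv2.resize(a,(400,320),interpolation=2),cv2.resize(b,(345,320),interpolation=2)]))"
```

```text
0.04365777715912024 [ 0.6636  0.3947 -1.2004] [ 0.5087 -0.0106  0.0958]
```

View pics/z6.png

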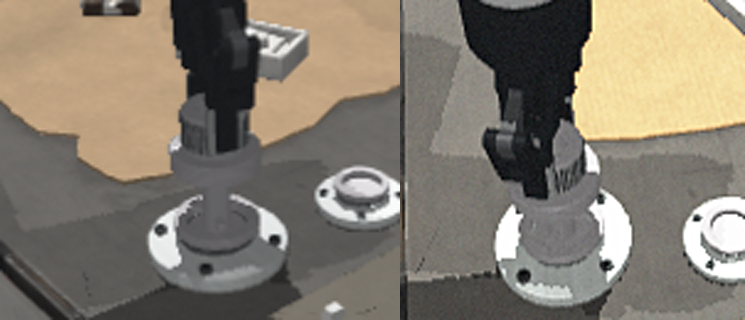

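View pics/wrist6.png

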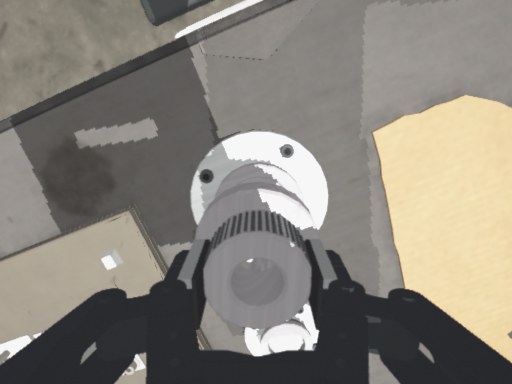

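```bash
python3 - <<'E'
from h import *
tp=state()['tool_pos']
for n in('wrist','scene','side'):
    c=dict(np.load(n+'6.npz'));X=cloud(c);d=c['depth']>0
    if n=='wrist':
        ok=d&(abs(X[...,2]-tp[2]-.025)<.003);m=np.zeros_like(ok);m[215:335,195:320]=1
        nn,l,st,ce=cv2.connectedComponentsWithStats((ok&m).astype(np.uint8));k=1+np.argmax(st[1:,4])
        cs,_=cv2.findContours((l==k).astype(np.uint8),cv2.RETR_CCOMP,cv2.CHAIN_APPROX_NONE)
        for q in cs:
            if len(q)>60: q=q[:,0];Q=X[q[:,1],q[:,0]];print('collar',len(q),circ(Q),Q[:,2].mean())
        Q=X[250:310,230:290].reshape(-1,3);Q=Q[(Q[:,2]<.074)&(Q[:,2]>.05)];print('tip',len(Q),Q.mean(0) if len(Q) else'',Q.min(0),Q.max(0))
        pl=X[d&(abs(X[...,2]-.0118)<.003)&(np.hypot(X[...,0]-.508,X[...,1]+.01)<.056)];
    else:
        for nm,z0,z1,r in(('flange',tp[2]-.018,tp[2]-.006,.032),('spig',.036,.056,.01),('plate',.002,.010,.05)):
            Q=X[d&(np.hypot(X[...,0]-tp[0],X[...,1]-tp[1])<r+.007)&(X[...,2]>z0)&(X[...,2]<z1)]
            f=lambda p:np.hypot(Q[:,0]-p[0],Q[:,1]-p[1])-r
            print(n,nm,len(Q),least_squares(f,[tp[0],tp[1]],loss='soft_l1',f_scale=.001).x)
E
```

```text
collar 443 [ 0.5075 -0.0107  0.0226] 0.11985331382710346
collar 154 [ 0.5077 -0.0108  0.0111] 0.11885599661777849Traceback (most recent call last):
  File "<stdin>", line 11, in <module>
    return umr_minimum(a, axis, None, out, keepdims, initial, where)
ValueError: zero-size array to reduction operation minimum which has no identity
```

Call:
{"name": "jog_arm", "arguments": {
  "motion": [
    {"dx":0,"dy":0.02,"dz":-0.25,"wx":0,"wy":0,"wz":0,"jaw":1},
    {"dx":0,"dy":0,"dz":-0.25,"wx":0,"wy":0,"wz":0,"jaw":1},
    {"dx":0,"dy":0,"dz":-0.2,"wx":0,"wy":0,"wz":0,"jaw":1},
    {"dx":0,"dy":0,"dz":0,"wx":0,"wy":0,"wz":0,"jaw":1}
  ]
}}

```text
time: 7.0
tool_pos: [0.5081, -0.01, 0.0738]
tool_rot: [-179.9, 0.0, 68.4]
contact_force: [-0.6, -0.9, -1.4]
width: 0.044
```

```bash
python3 - <<'E'
from h import *
s=state();tp=s['tool_pos'];print(tp,s['contact_force'],s['ft_torque'])
for n in('wrist','scene','side'):
    c=grab(n,n+'7');X=cloud(c);d=c['depth']>0
    if n=='wrist':
        Q=X[250:310,230:290].reshape(-1,3);print(np.histogram(Q[:,2],np.arange(0.05,.11,.005)));Q=Q[(Q[:,2]<.0735)&(Q[:,2]>.066)];print('tip',len(Q),Q.mean(0) if len(Q) else'')
        continue
    for nm,z0,z1,r in(('flange',tp[2]-.018,tp[2]-.006,.032),('spig',.036,.05,.01),('plate',.002,.010,.05)):
            Q=X[d&(np.hypot(X[...,0]-tp[0],X[...,1]-tp[1])<r+.006)&(X[...,2]>z0)&(X[...,2]<z1)]
            f=lambda p:np.hypot(Q[:,0]-p[0],Q[:,1]-p[1])-r
            print(n,nm,len(Q),least_squares(f,[tp[0],tp[1]],loss='soft_l1',f_scale=.001).x if len(Q) else '')
E
```

```text
[ 0.5081 -0.01    0.0738] [-0.6444 -0.9195 -1.4177] [-0.0208 -0.0295  0.0016]
(array([  13,   61,   90,  123,  204,  251,  286,  321,  375, 1813,    1]), array([0.05 , 0.055, 0.06 , 0.065, 0.07 , 0.075, 0.08 , 0.085, 0.09 ,
       0.095, 0.1  , 0.105]))
tip 251 [ 0.5168 -0.0134  0.0703]
scene flange 195 [ 0.5075 -0.0099]
scene spig 13 [ 0.5079 -0.0101]
scene plate 199 [ 0.5078 -0.0091]
side flange 168 [ 0.5095 -0.0106]
side spig 0 
side plate 168 [ 0.5098 -0.0098]
```

View pics/wrist7.png

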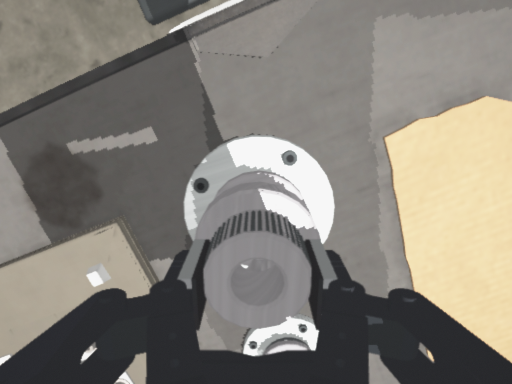

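Call:
{"name": "jog_arm", "arguments": {
  "motion": [
    {"dx":0,"dy":0.02,"dz":-0.2,"wx":0,"wy":0,"wz":0,"jaw":1},
    {"dx":0,"dy":0,"dz":-0.2,"wx":0,"wy":0,"wz":0,"jaw":1},
    {"dx":0,"dy":0,"dz":-0.17,"wx":0,"wy":0,"wz":0,"jaw":1},
    {"dx":0,"dy":0,"dz":-0.05,"wx":0,"wy":0,"wz":0,"jaw":1},
    {"dx":0,"dy":0,"dz":-0.05,"wx":0,"wy":0,"wz":0,"jaw":1},
    {"dx":0,"dy":0,"dz":0,"wx":0,"wy":0,"wz":0,"jaw":1}
  ]
}}

```text
time: 7.9
tool_pos: [0.5088, -0.0096, 0.0567]
tool_rot: [179.9, 0.0, 68.4]
contact_force: [-10.6, 1.4, 28.0]
width: 0.044
```

Contact with the pins at 28 N. I'll ease off to a light push, then turn.

Call:
{"name": "jog_arm", "arguments": {
  "motion": [
    {"dx":-0.02,"dy":0,"dz":0.05,"wx":0,"wy":0,"wz":0,"jaw":1},
    {"dx":0,"dy":0,"dz":0,"wx":0,"wy":0,"wz":0,"jaw":1},
    {"dx":0,"dy":0,"dz":0,"wx":0,"wy":0,"wz":-1,"jaw":1},
    {"dx":0,"dy":0,"dz":0,"wx":0,"wy":0,"wz":-1,"jaw":1}
  ]
}}

```text
time: 8.4
tool_pos: [0.5088, -0.0096, 0.0569]
tool_rot: [179.8, -0.0, 60.2]
contact_force: [-0.8, 0.3, 8.8]
width: 0.0443
```

Call:
{"name": "jog_arm", "arguments": {
  "motion": [
    {"dx":0,"dy":0,"dz":0,"wx":0,"wy":0,"wz":-1,"jaw":1},
    {"dx":0,"dy":0,"dz":0,"wx":0,"wy":0,"wz":-1,"jaw":1},
    {"dx":0,"dy":0,"dz":0,"wx":0,"wy":0,"wz":-1,"jaw":1},
    {"dx":0,"dy":0,"dz":0,"wx":0,"wy":0,"wz":-1,"jaw":1}
  ]
}}

```text
time: 8.9
tool_pos: [0.5089, -0.0098, 0.0569]
tool_rot: [179.8, -0.1, 44.2]
contact_force: [0.2, -0.3, 9.3]
width: 0.0439
```

Call:
{"name": "jog_arm", "arguments": {
  "motion": [
    {"dx":0,"dy":0,"dz":0,"wx":0,"wy":0,"wz":-1,"jaw":1},
    {"dx":0,"dy":0,"dz":0,"wx":0,"wy":0,"wz":-1,"jaw":1},
    {"dx":0,"dy":0,"dz":0,"wx":0,"wy":0,"wz":-1,"jaw":1}
  ]
}}

```text
time: 9.28
tool_pos: [0.5089, -0.0098, 0.0569]
tool_rot: [179.9, -0.1, 32.2]
contact_force: [0.0, -1.4, 9.1]
width: 0.044
```

Call:
{"name": "jog_arm", "arguments": {
  "motion": [
    {"dx":0,"dy":0,"dz":0,"wx":0,"wy":0,"wz":-1,"jaw":1},
    {"dx":0,"dy":0,"dz":0,"wx":0,"wy":0,"wz":-1,"jaw":1},
    {"dx":0,"dy":0,"dz":0,"wx":0,"wy":0,"wz":-1,"jaw":1}
  ]
}}

```text
time: 9.65
tool_pos: [0.5084, -0.0099, 0.0567]
tool_rot: [179.9, -0.1, 20.2]
contact_force: [-1.8, -1.2, 8.1]
width: 0.0441
```

Call:
{"name": "jog_arm", "arguments": {
  "motion": [
    {"dx":0,"dy":0,"dz":0,"wx":0,"wy":0,"wz":-1,"jaw":1},
    {"dx":0,"dy":0,"dz":0,"wx":0,"wy":0,"wz":-1,"jaw":1}
  ]
}}

```text
time: 9.9
tool_pos: [0.5081, -0.0095, 0.0561]
tool_rot: [180.0, -0.1, 12.2]
contact_force: [-0.2, 0.6, 0.6]
width: 0.0437
```

The force has fallen to about zero and the tool is dropping, so the keyways have been found. I'll turn a little more while easing down.

Call:
{"name": "jog_arm", "arguments": {
  "motion": [
    {"dx":0,"dy":0,"dz":-0.05,"wx":0,"wy":0,"wz":-1,"jaw":1},
    {"dx":0,"dy":0,"dz":-0.03,"wx":0,"wy":0,"wz":-0.5,"jaw":1},
    {"dx":0,"dy":0,"dz":0,"wx":0,"wy":0,"wz":0,"jaw":1}
  ]
}}

```text
time: 10.28
tool_pos: [0.508, -0.0094, 0.0533]
tool_rot: [-180.0, -0.0, 6.4]
contact_force: [3.0, 2.1, -1.8]
width: 0.0437
```

Call:
{"name": "jog_arm", "arguments": {
  "motion": [
    {"dx":0,"dy":0,"dz":-0.06,"wx":0,"wy":0,"wz":0,"jaw":1},
    {"dx":0,"dy":0,"dz":-0.06,"wx":0,"wy":0,"wz":0,"jaw":1},
    {"dx":0,"dy":0,"dz":-0.05,"wx":0,"wy":0,"wz":0,"jaw":1},
    {"dx":0,"dy":0,"dz":0,"wx":0,"wy":0,"wz":0,"jaw":1}
  ]
}}

```text
time: 10.78
tool_pos: [0.508, -0.0094, 0.0484]
tool_rot: [180.0, -0.0, 6.4]
contact_force: [2.2, 2.2, 3.5]
width: 0.0436
```

Call:
{"name": "jog_arm", "arguments": {
  "motion": [
    {"dx":0,"dy":0,"dz":-0.07,"wx":0,"wy":0,"wz":0,"jaw":1},
    {"dx":0,"dy":0,"dz":-0.07,"wx":0,"wy":0,"wz":0,"jaw":1},
    {"dx":0,"dy":0,"dz":-0.06,"wx":0,"wy":0,"wz":0,"jaw":1},
    {"dx":0,"dy":0,"dz":0,"wx":0,"wy":0,"wz":0,"jaw":1}
  ]
}}

```text
time: 11.28
tool_pos: [0.5081, -0.0094, 0.0431]
tool_rot: [180.0, -0.1, 6.4]
contact_force: [-1.7, 3.7, 12.0]
width: 0.0442
```

Call:
{"name": "jog_arm", "arguments": {
  "motion": [
    {"dx":0,"dy":0,"dz":-0.04,"wx":0,"wy":0,"wz":0,"jaw":1},
    {"dx":0,"dy":0,"dz":-0.02,"wx":0,"wy":0,"wz":0,"jaw":1},
    {"dx":0,"dy":0,"dz":0,"wx":0,"wy":0,"wz":0,"jaw":1},
    {"dx":0,"dy":0,"dz":0,"wx":0,"wy":0,"wz":0,"jaw":1}
  ]
}}

```text
time: 11.78
tool_pos: [0.5081, -0.0094, 0.043]
tool_rot: [180.0, -0.1, 6.4]
contact_force: [-7.8, 3.8, 32.6]
width: 0.0438
```

```bash
python3 - <<'E'
from h import *
s=state();tp=s['tool_pos'];print(tp,s['contact_force'],s['ft_torque'],s['qd'])
for n in('scene','side','wrist'):
    c=grab(n,n+'8');X=cloud(c);d=c['depth']>0
    b=d&(np.hypot(X[...,0]-tp[0],X[...,1]-tp[1])<.036)
    print(n,np.histogram(X[b][:,2],np.arange(.014,.08,.004)))
    Q=X[b&(X[...,2]>.033)&(X[...,2]<.042)&(np.hypot(X[...,0]-tp[0],X[...,1]-tp[1])>.026)];print('flangetop med',len(Q),np.median(Q[:,2]) if len(Q) else '')
    Q=X[b&(X[...,2]>.062)&(X[...,2]<.074)&(np.hypot(X[...,0]-tp[0],X[...,1]-tp[1])>.013)&(np.hypot(X[...,0]-tp[0],X[...,1]-tp[1])<.02)];print('top med',len(Q),np.median(Q[:,2]) if len(Q) else '')
a=cv2.imread('pics/scene8.png')[180:300,180:330];b=cv2.imread('pics/side8.png')[200:330,150:290]
cv2.imwrite('pics/z8.png',np.hstack([cv2.resize(a,(400,320),interpolation=2),cv2.resize(b,(345,320),interpolation=2)]))
E
```

```text
[ 0.5081 -0.0094  0.043 ] [-7.7754  3.7603 32.6351] [ 0.7252  1.5748 -0.0326] [ 0.0565 -0.0399 -0.0268 -0.0095 -0.094   0.0492]
scene (array([ 43,  50,  44,  52,  65, 107, 132,  34,  43,  52,  48,  60,  69,
       198,  48,  38]), array([0.014, 0.018, 0.022, 0.026, 0.03 , 0.034, 0.038, 0.042, 0.046,
       0.05 , 0.054, 0.058, 0.062, 0.066, 0.07 , 0.074, 0.078]))
flangetop med 196 0.03788775252733835
top med 79 0.06902675917287995
side (array([ 36,  23,  33,  47,  44, 170, 131,  26,  38,  57,  65,  79, 124,
       372,  42,  26]), array([0.014, 0.018, 0.022, 0.026, 0.03 , 0.034, 0.038, 0.042, 0.046,
       0.05 , 0.054, 0.058, 0.062, 0.066, 0.07 , 0.074, 0.078]))
flangetop med 234 0.03756823127138084
top med 196 0.06804755645900551
wrist (array([ 112,  137,  128,  189,  212, 1918, 1126,  229,  356,  472,  703,
       1077, 1524, 7131,  623,  447]), array([0.014, 0.018, 0.022, 0.026, 0.03 , 0.034, 0.038, 0.042, 0.046,
       0.05 , 0.054, 0.058, 0.062, 0.066, 0.07 , 0.074, 0.078]))
flangetop med 1923 0.03756138938451794
top med 3860 0.06784868193990634
```

View pics/z8.png

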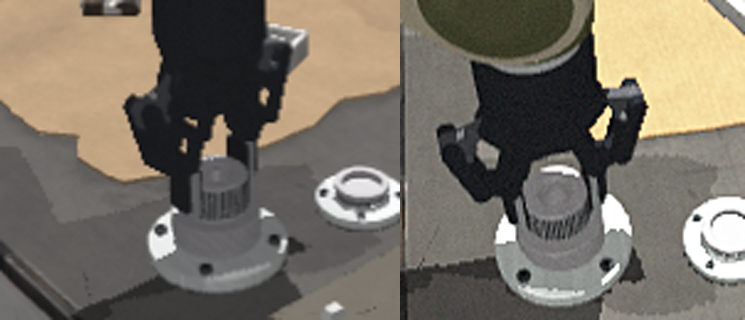

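Home: the force rose from 12 to 33 N with no further travel, and the flange top is at 38 mm, which puts the underside at 22 mm. I'll ease the push slightly and hand in.

Call:
{"name": "jog_arm", "arguments": {
  "motion": [
    {"dx":-0.01,"dy":0,"dz":0.03,"wx":0,"wy":0,"wz":0,"jaw":1},
    {"dx":0,"dy":0,"dz":0,"wx":0,"wy":0,"wz":0,"jaw":1},
    {"dx":0,"dy":0,"dz":0,"wx":0,"wy":0,"wz":0,"jaw":1}
  ]
}}

```text
time: 12.3
tool_pos: [0.5081, -0.0094, 0.043]
tool_rot: [180.0, -0.1, 6.4]
contact_force: [-3.0, 4.7, 21.6]
width: 0.0438
```

```bash
python3 -c "
from plant import *
print(finish_job())"
```

```text
the job is handed in; nothing more can be done
None
```

The collar is keyed over the pins and pushed home on the larger fixture. I handed the job in at 12.3 s with the gripper still closed on it; no verdict was reported.

**How it went:** I gripped the collar by its knurl and lowered it over the spigot. Under a push of about 9 N I turned it clockwise (seen from above) until the keyways dropped, about 56 degrees in. After a further 6 degrees of turn while easing down, I pushed it down to the stop.

**Final checks:**
- **Fully home:** the push rose from 12 to 33 N with no further travel. The flange top measured 37.6 to 37.9 mm in all three cameras, so the underside is about 22 mm up.
- **Still held:** I eased the push to about 22 N and the height did not change. The tool was vertical and the finger opening was 44 mm.
- **Bystanders:** the arm stayed clear of the housing and clamp blocks throughout. I did not re-measure their positions at the end.

**What disagreed or went wrong:**
- The cameras differed by about 3 mm in absolute position, so I aligned using collar-to-fixture offsets taken within each picture.
- First contact with the pins was harder than intended, at 28 N with 11 N sideways. I eased it before turning.
- The first move call was refused for missing keys, so nothing moved.

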